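Dock the loaded parts tray and snap its keeper shut

ROBOT

A 7-joint arm with a two-finger parallel gripper is mounted at the origin on the work surface. World frame = base frame: x ahead of the robot, y to its left, z up, the work surface at z = 0. Lengths are in m, angles in rad, forces in N, time in s.
With the tool pointing down it reaches from about 0.425 to 0.875 m from the base axis. Payload 4.7 kg.
Tool frame: the origin (TCP) lies midway between the tips of the shut fingers; the grasp point (between the pads) lies 19 mm behind it; z points along the fingers, y is the line along which they close (so a half turn about z gives the same grasp; the last joint's range is limited). The gripper opens to 87 mm and grips with 3 to 60 N. Pads are 19 mm wide; open, the fingers measure 117 mm over their backs; the gripper's body (75 mm by 190 mm) begins 51 mm behind the grasp point.
Start: joints at [1.223, 0.321, -0.07, 1.45, 0.023, 1.371, -0.057], TCP at [0.23, -0.608, 0.223] pointing down, gripper open.
Joint ranges: [-2.86, 2.86], [-0.3, 2.09], [-1.38, 1.24], [0.06, 2.45], [-1.56, 4.7], [0.09, 2.05], [-2.69, 2.69]. Speed limits (rad/s): [2.57, 2.57, 3.14, 3.14, 3.14, 3.14, 3.14].

INTERFACE

Orientations are given as a rotation vector (axis times angle).
In Python, from bench import ctrl gives the robot as it stands. The module is installed in compiled form; this text tells all that it offers.
- The arm moves only by the tool carry_out, never from a script. Its argument "steps" is a list of rows, each a list of 7 numbers: the turn, a rotation vector about the world's x, y, z in degrees, then the shift along the world's x, y, z in cm, then the opening, from 0 (shut) to 1 (fully open). A call has 1 to 12 rows; each row is the pose to reach, as a shift and turn from the pose commanded when the call began; what a row does not reach only later rows make up. A row lasts 1/10 s, in which the tool goes at most 50 mm and 8.59 degrees, less where a joint would pass 70% of its speed; a pose out of reach is approached as far as the arm can. A call with a gripper value outside its range is refused whole. The fingers move at their own pace and stop on an object; "squeeze" is the grip in N (left out, the last holds). Time passes only in rows, so rows that repeat a pose let the fingers close. It gives the time, the measured TCP pose, the force, the opening and the grip force at its end, in the units of the state.
- ctrl.get_state(): the state, without advancing time (a new reading comes with each control period).
- ctrl.get_image(name): name is "side" or "top"; returns a dict with "pixels" (384x512x3 uint8, red, green, blue), "camera_matrix" (3x3 intrinsics, pixels), "k1" (the pictures are not rectified: a ray, as slopes to the right and down, at radius r is drawn at 1 + k1 r^2 times it, then the intrinsics apply), "cam_to_world" (4x4, takes a point from camera to world coordinates). Camera axes: x right, y down, z forward; pixel columns grow to the right and rows downward; lengths in m; the calibration is good to about 2 mm. A picture is of the moment at which its call begins. There is no depth.
- ctrl.close_job(): hands the job in; it is judged then, once.
The state is a dict: "time": time; "joint_positions": joint angles; "qd": joint speeds; "joint_torque": joint torques, N m; "position": TCP position; "tool_rot": TCP orientation; "ft_force": force on the tool from outside, world axes, zero at the start; "torque": the same for the moment, N m; "grip_width": opening from 0.0 (shut) to 1.0 (fully open); "grip_force": force on a finger pad.
Only numpy, scipy, OpenCV 4.12 (cv2) and the standard library are available. Lean on these libraries where they do the work, as an engineer would, in place of code of your own. Each camera call takes 0.05 s, during which the arm holds its last target. There are 200 camera calls.

TASK

Slide the blue tray, with its three metal parts in it, along the bench into the steel dock, end without the label first, until it is fully home against the back stop. Then press the yellow keeper strap down by its red tab until it snaps shut over the tray. Keep the tray level and its parts inside, and leave the other things on the bench where they are.

Things in the scene. Friction and masses are not known exactly. Their poses are not given: they have to be found in the camera images.
- tray: blue open tray, 160 long (x) x 110 wide (y) x 30 high, walls and floor 4 thick, two cross walls make three compartments with one metal part in each, about 0.6 kg in all; loose on the bench. Origin: centre of its underside. Its +x end goes into the dock first; the wall at x = -80 carries a white paper label
- tray_back (a point): middle of the outer face of the tray's labelled rear wall, 15 above the tray's underside, at (-80, 0, 15) of the tray
- dock: dark steel dock fixed to the bench, no floor. Origin: on the bench, where the tray's origin is when home; +x = direction of sliding in. Side channels x -40 to 80, inner faces y = +-58, 38 high; lips z 34 to 38 reach in to y = +-50 over the tray's edges (no entry from above). Yellow flares 34 high widen the mouth to 150 at x = -70. Back stop at x = 80: the home tray sticks out 40
- dock_mouth (a point): middle of the dock's flared mouth on the bench, at (-72, 0, 0) of the dock
- keeper (a joint): angle of the dock's hinged keeper strap: 0 = shut (level across the tray, 43 to 49 above the bench), 0.95 rad = fully open; about 0.8 to 0.95 at the start. A weak spring lifts it when let go; near 0.1 rad its nose meets a sprung roller: press on (about 5 N at the tab) and it snaps under the roller at 0 and is held. A post 40 high for the roller stands at y = 95 to 103 of the dock
- keeper_hinge (a point): hinge axis of the keeper strap, at (40, -77, 46) of the dock, on the dock's side away from the robot, parallel to the dock's x. The keeper's own y runs from the hinge along the strap to its free end, its z out of the strap's upper face
- keeper_tab (a point): upper face of the red tab at the free end of the yellow keeper strap, where to press: 150 from the hinge along the strap (36 wide, 6 thick; red from 137 to 167). Open, it is up over the dock; shut, it lies at (40, 73, 49) of the dock, on the robot's side
- bearing: steel bearing ring, 42 across, 15 high, lying in the tray's rear compartment; origin centre of underside
- barrel: finned aluminium barrel, 40 across, 28 high, standing in the tray's middle compartment; origin centre of underside
- pulley: brass pulley, 42 across, 18 high, lying in the tray's front compartment; origin centre of underside
- carton_yellow: yellow carton 90 x 60 x 50 high on the bench, bystander; origin centre of underside
- carton_brown: brown cardboard carton 80 x 100 x 60 high, bystander; origin centre of underside
- grease_can: can with a red label, 70 across, 90 high, bystander; origin centre of underside
- screwdriver: red-handled screwdriver lying on the left of the bench along its x, bystander
- wrench: steel wrench lying on the right of the bench along its x, bystander
- flywheel: dark steel flywheel, 90 across, 28 high with its hub, lying on the left of the bench, bystander
Things that resemble listed ones, but are neither listed nor needed, are in the scene too. Several things have the shape of the tray; the one meant has the colours described above.

How it is judged:
By the outcome, as a careful person would: the job done as asked, in the order asked, and still so for the second after the job is handed in, with the robot touching nothing.
It also fails if it takes over 69 s, if anything falls off the work surface, if the arm or the gripper's body presses on something with over 40 N, if the wrist force passes 120 N, or if a joint passes its speed limit or range.

## Working session

There is one attempt and no reset: what is moved stays moved. The work goes in short steps, Python scripts to look and compute and a tool call to move; the robot and the scene stay as the last step left them, time stands still between calls to the robot, and variables do not carry over. Pictures are saved under pics/ and viewed, at most 10 in all, crops included, and the job is handed in when it is done.

Besides the shell and the picture viewer there is one more tool, called by a JSON object that holds its "api" and its "payload", one argument or row to a line. carry_out: Moves the arm, as the interface text tells. Its arguments: {"type":"object","properties":{"steps":{"type":"array","items":{"type":"array","items":{"type":"number"}}},"squeeze":{"type":"number"}},"required":["steps"]}

```bash
mkdir -p pics; cat > h.py <<'E'
import numpy as np, cv2
from bench import ctrl
def snap(name,fn):
    d=ctrl.get_image(name); cv2.imwrite(fn,d["pixels"][:,:,::-1]); 
    np.savez(fn[:-4].replace('pics/','pics/_')+'.npz',**{k:d[k] for k in d}); return d
def ray(d,u,v):
    K=np.array(d["camera_matrix"]);k1=float(d["k1"]);T=np.array(d["cam_to_world"])
    a=np.array([(u-K[0,2])/K[0,0],(v-K[1,2])/K[1,1]]);p=a.copy()
    for _ in range(30): p=a/(1+k1*(p@p))
    return T[:3,3],T[:3,:3]@np.array([p[0],p[1],1.])
def atz(d,u,v,z):
    o,r=ray(d,u,v); return o+r*(z-o[2])/r[2]
def proj(d,P):
    K=np.array(d["camera_matrix"]);k1=float(d["k1"]);T=np.array(d["cam_to_world"])
    c=(np.atleast_2d(P)-T[:3,3])@T[:3,:3]; p=c[:,:2]/c[:,2:]
    p=p*(1+k1*(p**2).sum(1))[:,None]; return p*[K[0,0],K[1,1]]+K[:2,2]
def tri(d1,p1,d2,p2):
    o1,r1=ray(d1,*p1);o2,r2=ray(d2,*p2)
    s=np.linalg.lstsq(np.c_[r1,-r2],o2-o1,rcond=None)[0]
    a=o1+r1*s[0];b=o2+r2*s[1]; return (a+b)/2,np.linalg.norm(a-b)
E
python3 - <<'E'
from h import *
for n in("top","side"):
    d=snap(n,f"pics/{n}0.png"); print(n,np.round(d["camera_matrix"],1).tolist(),d["k1"],np.round(d["cam_to_world"],3).tolist())
a=[cv2.imread(f"pics/{n}0.png") for n in("top","side")]
for n,i in zip(("top","side"),a): cv2.imwrite(f"pics/{n}0b.png",cv2.resize(i,(800,600),interpolation=cv2.INTER_CUBIC))
s=ctrl.get_state();print({k:np.round(s[k],3).tolist() for k in s})
E
```

```text
top [[490.5, 0.0, 250.7], [0.0, 490.5, 194.7], [0.0, 0.0, 1.0]] -0.10569431686909818 [[0.001, -0.984, 0.176, 0.3], [-1.0, -0.004, -0.019, 0.031], [0.02, -0.176, -0.984, 1.385], [0.0, 0.0, 0.0, 1.0]]
side [[348.6, 0.0, 261.7], [0.0, 348.6, 193.4], [0.0, 0.0, 1.0]] -0.0795578537216679 [[-0.834, -0.312, 0.456, 0.015], [-0.552, 0.483, -0.679, 0.789], [-0.008, -0.818, -0.575, 0.735], [0.0, 0.0, 0.0, 1.0]]
{'time': 0.1, 'joint_positions': [1.223, 0.322, -0.07, 1.452, 0.023, 1.371, -0.057], 'qd': [0.0, -0.004, 0.0, -0.003, 0.001, -0.0, 0.001], 'joint_torque': [-0.0, -49.257, -0.406, -31.34, -0.064, 0.04, 0.0], 'position': [0.23, -0.607, 0.222], 'tool_rot': [-3.089, -0.565, 0.001], 'ft_force': [-1.031, 0.535, 0.044], 'torque': [0.038, -0.035, 0.01], 'grip_force': 0.0, 'grip_width': 1.005}
```

View pics/top0b.png

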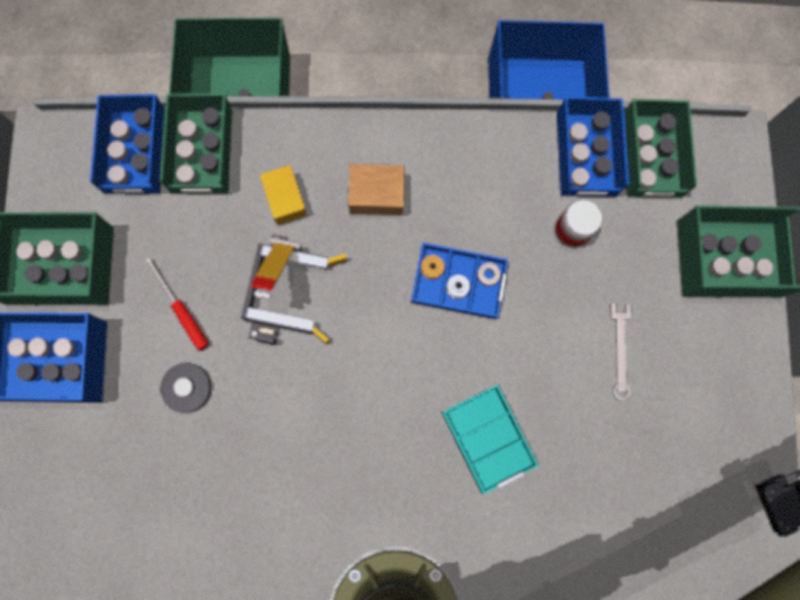

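View pics/side0b.png

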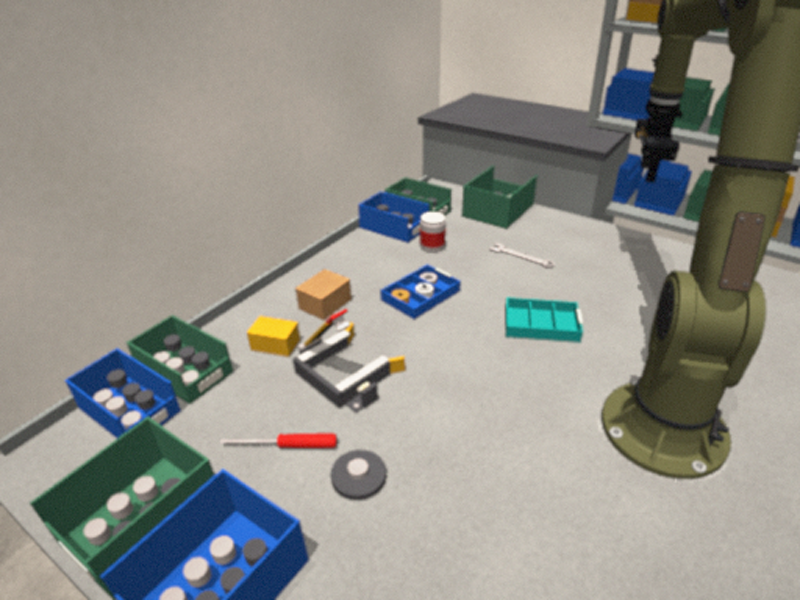

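The top view shows two trays of the right shape. The blue one at (460,280) holds three metal parts, with a white label on its right end at (503,280). The teal one at (490,438) is empty. The blue bins at (127,143), (592,147) and (50,358) are larger and hold bottles. The tray meant is the one at (460,280), because it is blue and has a bearing, a barrel and a pulley in it. The dock is at (285,290) and its mouth faces right. I'll enlarge both views to confirm.

```bash
python3 - <<'E'
import cv2
i=cv2.imread("pics/top0.png")[140:230,145:335]; cv2.imwrite("pics/topc.png",cv2.resize(i,None,fx=4.2,fy=4.2,interpolation=cv2.INTER_CUBIC))
i=cv2.imread("pics/side0.png")[160:265,180:305]; cv2.imwrite("pics/sidec.png",cv2.resize(i,None,fx=5.5,fy=5.5,interpolation=cv2.INTER_CUBIC))
E
```

```text
(no output)
```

View pics/topc.png

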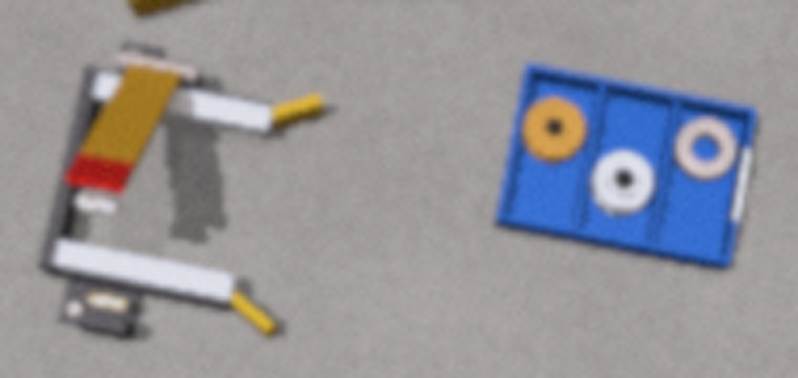

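View pics/sidec.png

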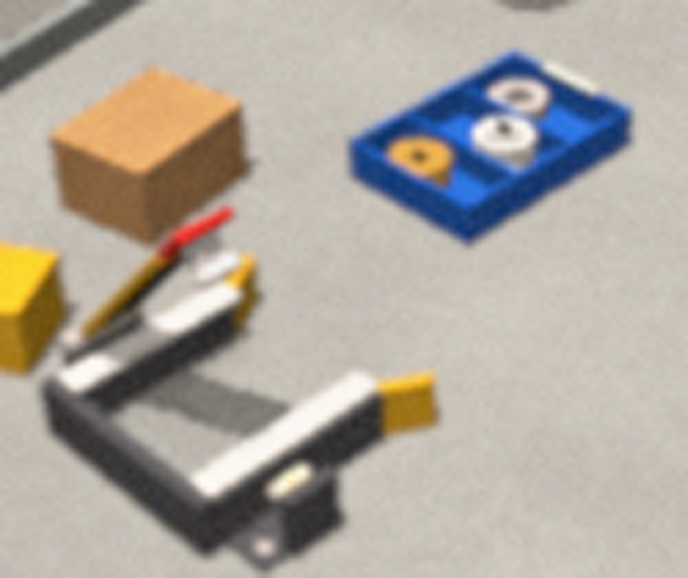

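The enlarged crops confirm it. The blue tray with the brass pulley (front), barrel and bearing (rear) has its label on the right end at (742,185) in the top crop, facing away from the dock. The dock mouth opens to the right, towards the tray. The keeper is up, with its red tab at (95,175). Next I'll fit the poses from both views.

```bash
cat > fit.py <<'E'
from h import *
from scipy.optimize import least_squares
T=dict(np.load("pics/_top0.npz"));S=dict(np.load("pics/_side0.npz"))
tp=lambda c:(np.array(c)+.5)/4.2-.5+[145,140]
sp=lambda c:(np.array(c)+.5)/5.5-.5+[180,160]
def W(p,P):
    c,s=np.cos(p[2]),np.sin(p[2]);P=np.atleast_2d(P)/1000.
    return P@np.array([[c,s,0],[-s,c,0],[0,0,1]])+[p[0],p[1],0]
def run(name,tops,sides,x0,f=W):
    def res(p):
        r=[(proj(T,f(p,P))[0]-tp(c)) for P,c in tops]+[(proj(S,f(p,P))[0]-sp(c)) for P,c in sides]
        return np.array(r).ravel()
    o=least_squares(res,x0,loss="soft_l1"); print(name,np.round(o.x,4),"yaw",np.degrees(o.x[-1]).round(2)); print(np.round(res(o.x).reshape(-1,2),1).tolist()); return o.x
if __name__=="__main__":
    t=run("tray",[((80,-55,30),(528,66)),((-80,-55,30),(757,110)),((80,55,0),(499,224)),((-80,55,0),(731,268))],
     [((-80,-55,30),(515,53)),((80,-55,30),(352,150)),((-80,55,30),(630,118)),((80,55,0),(470,243))],[.55,-.1,1.4])
    d=run("dock",[((-40,50,38),(235,277)),((-40,-50,38),(270,132)),((80,50,38),(62,240)),((-70,-75,34),(325,100)),((-70,75,34),(277,328))],
     [((-40,50,38),(358,372)),((-40,-50,38),(240,300)),((80,50,38),(192,487)),((-70,75,34),(435,375))],[.55,.2,1.4])
    def K(p,P):
        P=np.atleast_2d(P).astype(float);a=p[0];y,z=P[:,1],P[:,2]
        return W(d,np.c_[P[:,0],-77+y*np.cos(a)-z*np.sin(a),46+y*np.sin(a)+z*np.cos(a)])
    k=run("keeper",[((58,137,3),(77,155)),((22,137,3),(132,166)),((58,167,3),(65,183)),((22,167,3),(122,193))],[((40,167,0),(232,212)),((40,137,0),(172,248))],[.87],K)
    for n,a,b in(("tray far corner",(528,66),(352,150)),("dock lip end",(235,277),(358,372))): print(n,tri(T,tp(a),S,sp(b)))
    print("tab",K(k,(40,150,3)),"shut",W(d,(40,73,49)))
    for n,P in (("back",(-80,0,15)),("ctr",(0,0,0))): print(n,W(t,P))
    print("mouth",W(d,(-72,0,0)),"axis",np.cos(d[2]),np.sin(d[2])); print("tray in dock",(W(t,(0,0,0))-W(d,(0,0,0)))@np.array([[np.cos(d[2]),-np.sin(d[2]),0],[np.sin(d[2]),np.cos(d[2]),0],[0,0,1]]))
E
python3 fit.py
```

```text
tray [ 0.5899 -0.1193  1.3889] yaw 79.58
[[-0.1, -0.7], [0.5, -0.9], [-0.5, 0.9], [-1.0, 0.5], [-0.1, -0.5], [-0.1, -1.6], [0.7, -1.9], [0.4, 0.5]]
dock [0.567  0.1726 1.3739] yaw 78.72
[[0.4, -0.2], [-0.3, -0.1], [-0.4, 0.1], [-1.0, 1.4], [-0.8, -1.3], [0.7, 0.1], [1.0, -1.0], [0.3, -1.3], [-0.6, -0.3]]
keeper [0.8446] yaw 48.39
[[0.6, 0.2], [1.1, 0.3], [0.3, -0.8], [0.6, -0.4], [-3.5, 3.2], [3.5, 0.1]]
tray far corner (array([ 0.65861969, -0.05129799,  0.02253031]), np.float64(0.00028601482411721774))
dock lip end (array([0.51035764, 0.14475829, 0.03910376]), np.float64(0.0021322054282218875))
tab [[0.55489481 0.21576701 0.16014942]] shut [[0.50327163 0.22606503 0.049     ]]
back [[ 0.57545969 -0.19799921  0.015     ]]
ctr [[ 0.58993334 -0.1193194   0.        ]]
mouth [[0.55295055 0.10194813 0.        ]] axis 0.19562997873408408 0.9806777816492539
tray in dock [[-0.28175721 -0.07955476  0.        ]]
```

```bash
cat > fr.py <<'E'
from fit import *
t=np.array([.5899,-.1193,1.3889]);d=np.array([.567,.1726,1.3739])
def inv(p,P):
    v=np.array(P)[:2]-p[:2];c,s=np.cos(p[2]),np.sin(p[2]);return np.round(1000*np.array([c*v[0]+s*v[1],-s*v[0]+c*v[1]]),1)
E
python3 - <<'E'
from fr import *
for n,c,z in(("bearing",(705,147),.019),("barrel",(624,181),.032),("pulley",(554,128),.022)): print(n,inv(t,atz(T,*tp(c),z)))
for c in((705,77),(680,100),(668,255)): print(inv(t,atz(T,*tp(c),.03)))
tcp=np.array([.23,-.608,.223])
for n,w in(("grip",W(t,(-78,26,8))),("pre",W(d,(-165-78,26,8))),("in",W(d,(-25-78,26,8))),("tab shut",W(d,(40,70,49)))): print(n,w.round(4),"cm from start",((w-tcp)*100).round(2))
can=inv(t,atz(T,580*.64,222*.64,.09));print("can",can)
E
```

```text
bearing [-49.4 -22.8]
barrel [ 2.  13.7]
pulley [ 54.3 -15.8]
[-40.5 -68.2]
[-26.3 -49.1]
[-35.6  57.6]
grip [[ 0.5502 -0.1913  0.008 ]] cm from start [[ 32.02  41.67 -21.5 ]]
pre [[ 0.494  -0.0606  0.008 ]] cm from start [[ 26.4   54.74 -21.5 ]]
in [[0.5214 0.0767 0.008 ]] cm from start [[ 29.14  68.47 -21.5 ]]
tab shut [[0.5062 0.2255 0.049 ]] cm from start [[ 27.62  83.35 -17.4 ]]
can [-188.3 -127.2]
```

{"api": "carry_out", "payload": {
  "steps": [
    [0,0,-3,3,4,0,0.4],
    [0,0,-6,6,8,0,0.4],
    [0,0,-10,9,12,-1,0.4],
    [0,0,-14,12,16,-2,0.4],
    [0,0,-18,15,20,-4,0.4],
    [0,0,-22,18,24,-6,0.4],
    [0,0,-25,21,28,-8,0.4],
    [0,0,-28,24,32,-10,0.4],
    [0,0,-30,27,35.5,-12,0.4],
    [0,0,-31.1,30,39,-13,0.4],
    [0,0,-31.1,32,41.7,-14,0.4],
    [0,0,-31.1,32,41.7,-14,0.4]
  ]
}}

```text
time: 1.3
position: [0.5527, -0.1814, 0.0804]
tool_rot: [-3.124, 0.265, 0.002]
ft_force: [-0.4, 1.0, 0.5]
grip_width: 0.399
grip_force: 0.0
```

{"api": "carry_out", "payload": {
  "steps": [
    [0,0,0,0,0,0,0.38],
    [0,0,0,0,0,0,0.38],
    [0,0,0,0,0,0,0.38]
  ]
}}

```text
time: 1.6
position: [0.5493, -0.1931, 0.0829]
tool_rot: [3.127, -0.289, 0.0]
ft_force: [-0.0, -0.4, -1.5]
grip_width: 0.382
grip_force: 0.0
```

```bash
python3 - <<'E'
from fr import *
s=ctrl.get_state();print(s["position"],s["tool_rot"],s["qd"],inv(t,s["position"]))
a=snap("top","pics/top1.png")["pixels"][120:230,200:370];b=snap("side","pics/side1.png")["pixels"][140:250,215:335]
a=cv2.resize(a,(618,400),interpolation=3);b=cv2.resize(b,(436,400),interpolation=3)
c=np.zeros((600,800,3),np.uint8);
a=cv2.resize(a,(463,300));c[:300,:463]=a;c[200:600,364:800]=b;c[:300,:463]=a
cv2.imwrite("pics/c1.png",c[:,:,::-1])
E
```

```text
[ 0.54927975 -0.19311438  0.08289827] [ 3.12716357e+00 -2.88725713e-01  6.22259598e-05] [ 0.00356998 -0.00262329 -0.00468121  0.00013108 -0.00255576 -0.00205084
 -0.0028068 ] [-79.9  26.6]
```

View pics/c1.png

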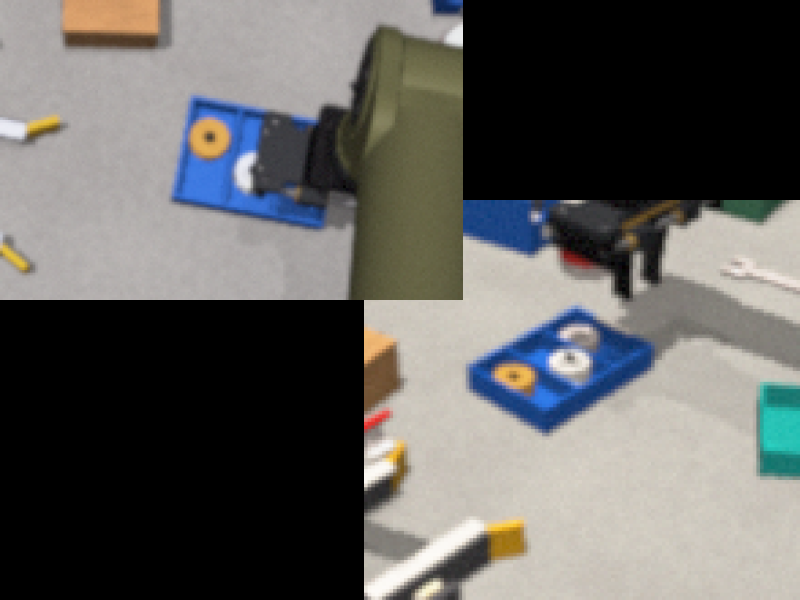

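The fingers are above the tray's rear wall, with the side crop showing them at (640,270) over the label wall. Next I lower in stages.

{"api": "carry_out", "payload": {
  "steps": [
    [0,0,0,0.1,0.2,-1.5,0.38],
    [0,0,0,0.1,0.2,-3,0.38],
    [0,0,0,0.1,0.2,-4.2,0.38],
    [0,0,0,0.1,0.2,-5,0.38],
    [0,0,0,0.1,0.2,-5.8,0.38],
    [0,0,0,0.1,0.2,-6.6,0.38],
    [0,0,0,0.1,0.2,-7.2,0.38],
    [0,0,0,0.1,0.2,-7.2,0.38],
    [0,0,0,0.1,0.2,-7.2,0.38]
  ]
}}

```text
time: 2.6
position: [0.5512, -0.1889, 0.0107]
tool_rot: [3.129, -0.284, 0.0]
ft_force: [0.8, 0.4, 0.5]
grip_width: 0.377
grip_force: 0.0
```

{"api": "carry_out", "payload": {
  "steps": [
    [0,0,0,0,0,0,0],
    [0,0,0,0,0,0,0],
    [0,0,0,0,0,0,0],
    [0,0,0,0,0,0,0],
    [0,0,0,0,0,0,0],
    [0,0,0,0,0,0,0],
    [0,0,0,0,0,0,0],
    [0,0,0,0,0,0,0]
  ],
  "squeeze": 20
}}

```text
time: 3.4
position: [0.5513, -0.189, 0.0107]
tool_rot: [3.129, -0.284, 0.001]
ft_force: [0.1, 0.5, 1.8]
grip_width: 0.045
grip_force: 20.0
```

The wall is gripped: the opening is 3.9 mm and the force 20 N. Next I drag the tray over to line it up in front of the mouth.

{"api": "carry_out", "payload": {
  "steps": [
    [0,0,0,-0.3,0.6,0,0],
    [0,0,-0.1,-0.8,1.8,0,0],
    [0,0,-0.2,-1.4,3.2,0,0],
    [0,0,-0.3,-2.1,4.7,0,0],
    [0,0,-0.4,-2.8,6.3,0,0],
    [0,0,-0.5,-3.5,7.9,0,0],
    [0,0,-0.6,-4.2,9.4,0,0],
    [0,0,-0.7,-4.8,10.8,0,0],
    [0,0,-0.8,-5.3,11.9,0,0],
    [0,0,-0.9,-5.6,12.5,0,0],
    [0,0,-0.9,-5.7,12.8,0,0],
    [0,0,-0.9,-5.7,12.8,0,0]
  ]
}}

```text
time: 4.6
position: [0.4937, -0.0603, 0.0107]
tool_rot: [-3.126, 0.308, 0.002]
ft_force: [-1.4, -0.2, 3.8]
grip_width: 0.048
grip_force: 20.0
```

{"api": "carry_out", "payload": {
  "steps": [
    [0,0,0,0,0,0,0],
    [0,0,0,0,0,0,0]
  ]
}}

```text
time: 4.8
position: [0.4939, -0.0605, 0.0107]
tool_rot: [-3.126, 0.309, 0.001]
ft_force: [-1.9, -0.6, 5.7]
grip_width: 0.043
grip_force: 20.0
```

```bash
python3 - <<'E'
from fr import *
s=ctrl.get_state();print(s["position"],s["tool_rot"],inv(d,s["position"]))
a=snap("top","pics/top2.png")["pixels"][135:235,140:300]
cv2.imwrite("pics/c2.png",cv2.resize(a,(800,500),interpolation=3)[:,:,::-1])
snap("side","pics/side2.png")
E
```

```text
[ 0.4939393  -0.06045439  0.01066765] [-3.12555369e+00  3.08809208e-01  1.28911520e-03] [-242.8   26.1]
```

View pics/c2.png

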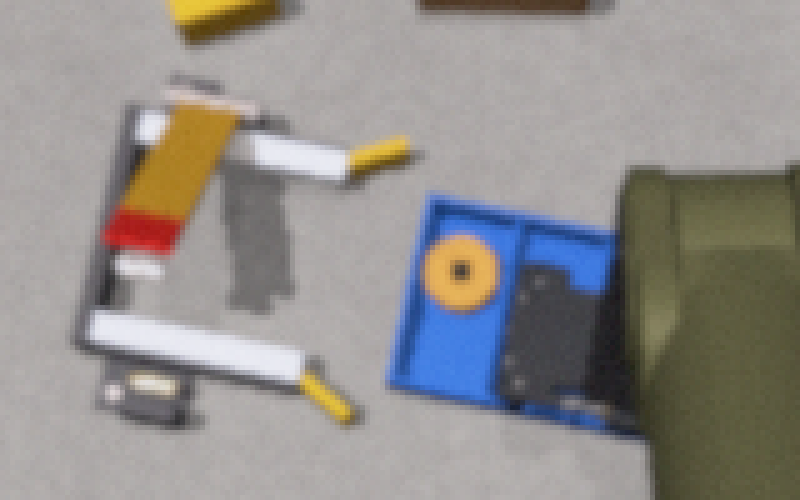

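The crop shows the tray's front corners at (430,195) and (388,385), ahead of the flares at (408,145) and (350,418). I'll check the alignment numerically.

```bash
python3 - <<'E'
from fr import *
D=dict(np.load("pics/_top2.npz"));q=lambda c:(np.array(c)+.5)/5-.5+[140,135]
for n,c,z in(("far front",(430,195),.03),("far edge",(612,231),.03),("near front",(388,387),0),("near edge",(640,437),0),("near front top",(390,378),.03),
 ("lip far",(347,181),.038),("lip near",(304,347),.038),("lip near back",(88,311),.038),("tip far",(408,147),.034),("tip near",(352,420),.034)): print(n,inv(d,atz(D,*q(c),z)))
E
```

```text
far front [-87.8 -53.7]
far edge [-192.6  -54. ]
near front [-85.   54.3]
near edge [-231.3   53.8]
near front top [-87.4  53. ]
lip far [-41.  -50.6]
lip near [-37.5  46.6]
lip near back [84.9 50.8]
tip far [-70.2 -77.6]
tip near [-71.9  80.7]
```

{"api": "carry_out", "payload": {
  "steps": [
    [0,0,0,0.1,0.5,0,0],
    [0,0,0,0.28,1.4,0,0],
    [0,0,0,0.47,2.35,0,0],
    [0,0,0,0.66,3.3,0,0],
    [0,0,0,0.85,4.25,0,0],
    [0,0,0,1.04,5.2,0,0],
    [0,0,0,1.2,6.0,0,0],
    [0,0,0,1.36,6.8,0,0],
    [0,0,0,1.5,7.5,0,0],
    [0,0,0,1.64,8.2,0,0],
    [0,0,0,1.76,8.8,0,0],
    [0,0,0,1.76,8.8,0,0]
  ]
}}

```text
time: 6.1
position: [0.512, 0.0257, 0.0107]
tool_rot: [3.125, -0.309, 0.0]
ft_force: [-0.3, -4.1, 4.4]
grip_width: 0.041
grip_force: 20.0
```

{"api": "carry_out", "payload": {
  "steps": [
    [0,0,0,0.12,0.6,0,0],
    [0,0,0,0.26,1.3,0,0],
    [0,0,0,0.4,2.0,0,0],
    [0,0,0,0.54,2.7,0,0],
    [0,0,0,0.68,3.4,0,0],
    [0,0,0,0.8,4.0,0,0],
    [0,0,0,0.9,4.5,0,0],
    [0,0,0,0.98,4.9,0,0],
    [0,0,0,0.98,4.9,0,0],
    [0,0,0,0.98,4.9,0,0]
  ]
}}

```text
time: 7.1
position: [0.5216, 0.0742, 0.0107]
tool_rot: [3.124, -0.31, -0.0]
ft_force: [-0.9, -4.4, 7.0]
grip_width: 0.048
grip_force: 20.0
```

{"api": "carry_out", "payload": {
  "steps": [
    [0,0,0,0,0,0,0.38],
    [0,0,0,0,0,0,0.38],
    [0,0,0,0,0,0,0.38],
    [0,0,0,0,0,0,0.38],
    [0,0,0,0,0,0.5,0.38],
    [0,0,0,0,0,1.5,0.38],
    [0,0,0,0,0,3,0.38],
    [0,0,0,0,0,4.5,0.38],
    [0,0,0,0,0,5.5,0.3],
    [0,0,0,0.8,-1.2,5.5,0.1],
    [0,0,0,2.0,-3.2,5.5,0],
    [0,0,0,2.0,-3.2,5.5,0]
  ]
}}

```text
time: 8.3
position: [0.5432, 0.0393, 0.0655]
tool_rot: [3.124, -0.317, 0.002]
ft_force: [0.6, -0.2, 0.1]
grip_width: 0.112
grip_force: 0.0
```

{"api": "carry_out", "payload": {
  "steps": [
    [0,0,0,0,0,0,0],
    [0,0,0,0,0,-1,0],
    [0,0,0,0,0,-2.5,0],
    [0,0,0,0,0,-4,0],
    [0,0,0,0,0,-5,0],
    [0,0,0,0,0,-5.5,0],
    [0,0,0,0,0,-5.5,0]
  ]
}}

```text
time: 9.0
position: [0.5406, 0.0442, 0.0094]
tool_rot: [3.126, -0.308, -0.003]
ft_force: [-0.0, -0.2, -0.4]
grip_width: 0.005
grip_force: 0.0
```

{"api": "carry_out", "payload": {
  "steps": [
    [0,0,0,0.1,0.5,0,0],
    [0,0,0,0.2,1.0,0,0],
    [0,0,0,0.3,1.5,0,0],
    [0,0,0,0.4,2.0,0,0],
    [0,0,0,0.5,2.5,0,0],
    [0,0,0,0.56,2.8,0,0],
    [0,0,0,0.6,3.0,0,0],
    [0,0,0,0.6,3.0,0,0]
  ]
}}

```text
time: 9.8
position: [0.5481, 0.0725, 0.0113]
tool_rot: [3.124, -0.309, 0.001]
ft_force: [-1.2, -4.8, 4.3]
grip_width: 0.01
grip_force: 2.5
```

Contact is made, with about 5 N of friction. I creep on towards the stop.

{"api": "carry_out", "payload": {
  "steps": [
    [0,0,0,0.04,0.2,0,0],
    [0,0,0,0.08,0.4,0,0],
    [0,0,0,0.12,0.6,0,0],
    [0,0,0,0.12,0.6,0,0]
  ]
}}

```text
time: 10.2
position: [0.5493, 0.0783, 0.0113]
tool_rot: [3.124, -0.31, 0.001]
ft_force: [-1.0, -6.4, 3.9]
grip_width: 0.005
grip_force: 2.7
```

{"api": "carry_out", "payload": {
  "steps": [
    [0,0,0,0.04,0.2,0,0],
    [0,0,0,0.08,0.4,0,0],
    [0,0,0,0.08,0.4,0,0]
  ]
}}

```text
time: 10.5
position: [0.55, 0.0823, 0.0113]
tool_rot: [3.124, -0.31, 0.001]
ft_force: [-1.4, -4.9, 4.1]
grip_width: 0.005
grip_force: 2.8
```

{"api": "carry_out", "payload": {
  "steps": [
    [0,0,0,0.03,0.15,0,0],
    [0,0,0,0.06,0.3,0,0],
    [0,0,0,0.06,0.3,0,0]
  ]
}}

```text
time: 10.8
position: [0.5506, 0.0851, 0.0113]
tool_rot: [3.124, -0.31, 0.001]
ft_force: [-1.1, -5.7, 5.0]
grip_width: 0.003
grip_force: 2.9
```

{"api": "carry_out", "payload": {
  "steps": [
    [0,0,0,0.03,0.15,0,0],
    [0,0,0,0.06,0.3,0,0],
    [0,0,0,0.06,0.3,0,0]
  ]
}}

```text
time: 11.1
position: [0.551, 0.0869, 0.0113]
tool_rot: [3.122, -0.311, 0.0]
ft_force: [-1.9, -8.2, 5.5]
grip_width: 0.002
grip_force: 4.0
```

{"api": "carry_out", "payload": {
  "steps": [
    [0,0,0,0.03,0.15,0,0],
    [0,0,0,0.06,0.3,0,0],
    [0,0,0,0.06,0.3,0,0]
  ]
}}

```text
time: 11.4
position: [0.551, 0.0869, 0.0113]
tool_rot: [3.117, -0.313, -0.002]
ft_force: [-3.9, -12.4, 9.5]
grip_width: 0.005
grip_force: 6.8
```

{"api": "carry_out", "payload": {
  "steps": [
    [0,0,0,0,0,0,0],
    [0,0,0,0,0,0,0]
  ]
}}

```text
time: 11.6
position: [0.551, 0.0869, 0.0113]
tool_rot: [3.118, -0.313, -0.002]
ft_force: [-3.5, -13.2, 8.9]
grip_width: 0.005
grip_force: 6.8
```

```bash
python3 - <<'E'
from fr import *
s=ctrl.get_state();print(s["position"],s["ft_force"],inv(d,s["position"]))
a=snap("side","pics/side3.png")["pixels"][175:275,180:300]
cv2.imwrite("pics/c3.png",cv2.resize(a,(720,600),interpolation=3)[:,:,::-1])
E
```

```text
[0.55100933 0.08692724 0.01133837] [ -3.54211279 -13.23519032   8.94828524] [-87.1  -1.1]
```

View pics/c3.png

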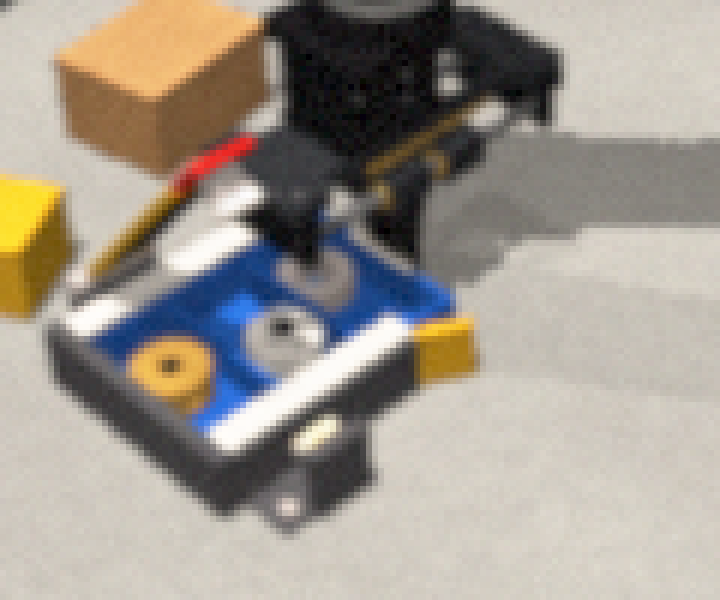

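The side crop shows the tray's front wall at the back stop (100,350)–(210,440), with all three parts inside. The tool stalled while the force rose to 13 N. I give one firmer push to confirm, then back off and lift.

{"api": "carry_out", "payload": {
  "steps": [
    [0,0,0,0.05,0.25,0,0],
    [0,0,0,0.08,0.4,0,0],
    [0,0,0,0.08,0.4,0,0],
    [0,0,0,0.08,0.4,0,0]
  ]
}}

```text
time: 12.05
position: [0.551, 0.0869, 0.0114]
tool_rot: [3.112, -0.315, -0.005]
ft_force: [-6.7, -19.0, 15.1]
grip_width: 0.003
grip_force: 10.5
```

{"api": "carry_out", "payload": {
  "steps": [
    [0,0,0,-0.2,-1.0,0,0],
    [0,0,0,-0.5,-2.5,0,0],
    [0,0,0,-0.7,-3.5,0.5,0],
    [0,0,0,-0.7,-3.5,4,0],
    [0,0,0,-0.7,-3.5,8,0],
    [0,0,0,-0.7,-3.5,12,0],
    [0,0,0,-0.7,-3.5,16,0],
    [0,0,0,-0.7,-3.5,20,0],
    [0,0,0,-0.7,-3.5,23,0],
    [0,0,0,-0.7,-3.5,23,0],
    [0,0,0,-0.7,-3.5,23,0],
    [0,0,0,-0.7,-3.5,23,0]
  ]
}}

```text
time: 13.25
position: [0.5442, 0.062, 0.2392]
tool_rot: [3.126, -0.308, -0.004]
ft_force: [-0.7, 0.1, -0.0]
grip_width: 0.005
grip_force: 0.0
```

```bash
python3 - <<'E'
from fr import *
s=ctrl.get_state();print(s["position"],s["tool_rot"],inv(d,s["position"]))
a=snap("top","pics/top4.png")["pixels"][135:235,140:300]
cv2.imwrite("pics/c4.png",cv2.resize(a,(800,500),interpolation=3)[:,:,::-1])
for a in(.845,.7,.5,.3,.15,.08,0):
    y=-77+150*np.cos(a)-3*np.sin(a);z=46+150*np.sin(a)+3*np.cos(a)
    # fingertip robot-side edge (9.5) touches slope
    P=W(d,(40,y-9.5*(a>.05),z)); print(a,round(y,1),((P-s["position"])*100).round(1),P.round(4))
E
```

```text
[0.54416362 0.06202668 0.23915485] [ 3.12623796 -0.30794938 -0.00376256] [-112.9    0.8]
0.845 20.3 [[ 2.  15.2 -7.9]] [[0.5642 0.2139 0.1602]]
0.7 35.8 [[ 0.5 15.5 -9.4]] [[0.549  0.217  0.1449]]
0.5 53.2 [[ -1.2  15.8 -11.9]] [[0.532  0.2204 0.1205]]
0.3 65.4 [[ -2.4  16.1 -14.6]] [[0.52   0.2228 0.0932]]
0.15 70.9 [[ -3.   16.2 -16.8]] [[0.5146 0.2238 0.0714]]
0.08 72.3 [[ -3.1  16.2 -17.8]] [[0.5133 0.2241 0.061 ]]
0 73.0 [[ -4.1  16.4 -19. ]] [[0.5032 0.2261 0.049 ]]
```

View pics/c4.png

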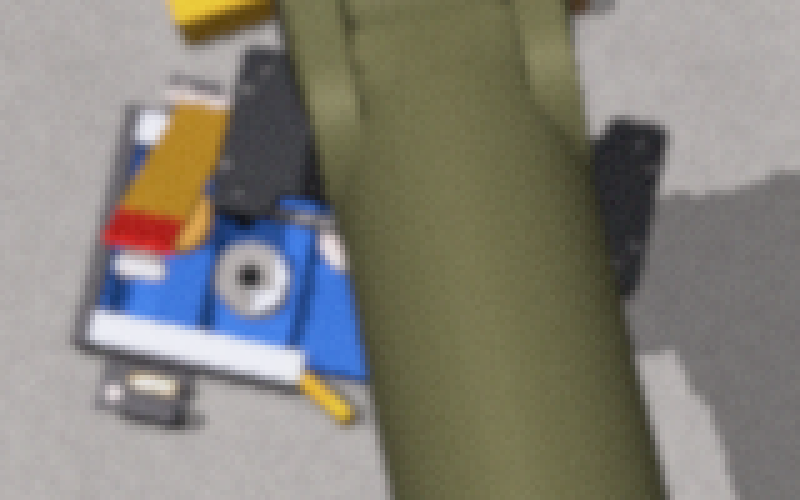

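The crop shows the tray home in the dock, its front edge at the stop, and the parts inside. The keeper is still open, with its red tab at (140,230). Next I move over the tab and press down along its arc.

{"api": "carry_out", "payload": {
  "steps": [
    [0,0,0,0.4,3,0,0],
    [0,0,0,0.8,6,0,0],
    [0,0,0,1.2,9,0,0],
    [0,0,0,1.6,12,0,0],
    [0,0,0,1.8,14,0,0],
    [0,0,0,2.0,15.2,-1,0],
    [0,0,0,2.0,15.2,-3,0],
    [0,0,0,2.0,15.2,-5,0],
    [0,0,0,2.0,15.2,-6,0],
    [0,0,0,2.0,15.2,-6,0],
    [0,0,0,2.0,15.2,-6,0]
  ]
}}

```text
time: 14.4
position: [0.5652, 0.2137, 0.1806]
tool_rot: [3.126, -0.309, -0.0]
ft_force: [1.0, 0.4, 1.4]
grip_width: 0.003
grip_force: 0.0
```

{"api": "carry_out", "payload": {
  "steps": [
    [0,0,0,0,0,-1,0],
    [0,0,0,0,0,-1.9,0],
    [0,0,0,-0.7,0.1,-2.6,0],
    [0,0,0,-1.5,0.3,-3.4,0],
    [0,0,0,-1.5,0.3,-3.4,0]
  ]
}}

```text
time: 14.9
position: [0.5477, 0.2175, 0.1451]
tool_rot: [3.125, -0.306, -0.004]
ft_force: [-0.8, 0.3, -0.1]
grip_width: 0.004
grip_force: 0.0
```

{"api": "carry_out", "payload": {
  "steps": [
    [0,0,0,-0.8,0.1,-1.2,0],
    [0,0,0,-1.6,0.3,-2.4,0],
    [0,0,0,-2.2,0.4,-3.8,0],
    [0,0,0,-2.8,0.5,-5.2,0],
    [0,0,0,-3.1,0.6,-6.3,0],
    [0,0,0,-3.3,0.6,-7.2,0],
    [0,0,0,-3.3,0.6,-7.2,0],
    [0,0,0,-3.3,0.6,-7.2,0]
  ]
}}

```text
time: 15.7
position: [0.5171, 0.2229, 0.0744]
tool_rot: [3.126, -0.309, -0.001]
ft_force: [0.0, 0.4, 0.1]
grip_width: 0.005
grip_force: 0.2
```

```bash
python3 - <<'E'
from fr import *
s=ctrl.get_state();print(s["position"],s["ft_force"],inv(d,s["position"]))
a=snap("side","pics/side5.png")["pixels"][155:275,165:305]
cv2.imwrite("pics/c5.png",cv2.resize(a,(700,600),interpolation=3)[:,:,::-1])
E
```

```text
[0.51711466 0.22287798 0.0744498 ] [0.01198551 0.39081837 0.1428205 ] [39.5 58.8]
```

View pics/c5.png

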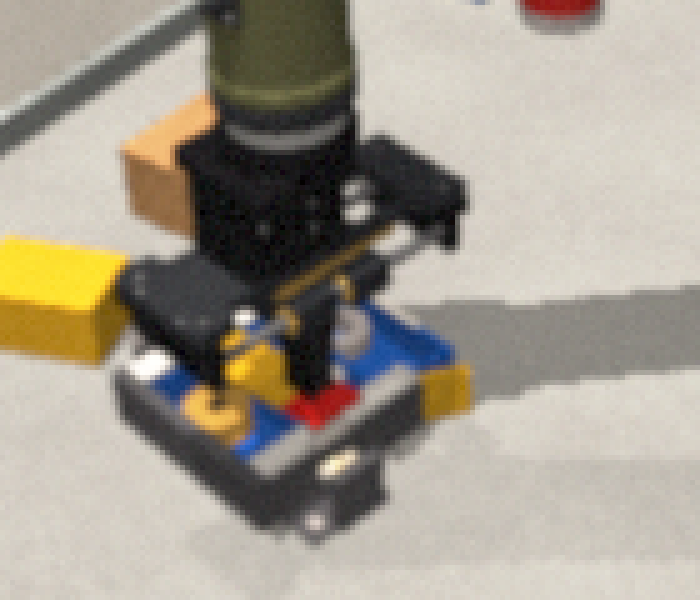

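The side crop shows the fingertips on the red tab at (315,395) with the strap nearly down. The roller post is at (340,470). I press on to the snap.

{"api": "carry_out", "payload": {
  "steps": [
    [0,0,0,-0.3,0.1,-0.6,0],
    [0,0,0,-0.6,0.1,-1.2,0],
    [0,0,0,-0.7,0.1,-1.7,0],
    [0,0,0,-0.7,0.1,-2.1,0],
    [0,0,0,-0.7,0.1,-2.4,0],
    [0,0,0,-0.7,0.1,-2.6,0],
    [0,0,0,-0.7,0.1,-2.6,0]
  ]
}}

```text
time: 16.45
position: [0.5098, 0.2241, 0.0482]
tool_rot: [3.126, -0.308, -0.001]
ft_force: [1.0, 0.3, 2.0]
grip_width: 0.006
grip_force: 1.0
```

{"api": "carry_out", "payload": {
  "steps": [
    [0,0,0,0,0,-0.2,0],
    [0,0,0,0,0,-0.4,0],
    [0,0,0,0,0,-0.4,0],
    [0,0,0,0,0,-0.4,0]
  ]
}}

```text
time: 16.85
position: [0.5098, 0.2241, 0.0449]
tool_rot: [3.126, -0.308, -0.001]
ft_force: [-2.1, -0.1, 5.4]
grip_width: 0.004
grip_force: 3.0
```

{"api": "carry_out", "payload": {
  "steps": [
    [0,0,0,0,0,-0.3,0],
    [0,0,0,0,0,-0.6,0],
    [0,0,0,0,0,-0.6,0],
    [0,0,0,0,0,-0.6,0]
  ]
}}

```text
time: 17.25
position: [0.51, 0.2241, 0.0398]
tool_rot: [3.126, -0.308, 0.0]
ft_force: [-3.4, -1.7, 12.2]
grip_width: 0.008
grip_force: 6.0
```

{"api": "carry_out", "payload": {
  "steps": [
    [0,0,0,0,0,1,0],
    [0,0,0,0,0,3,0],
    [0,0,0,0,0,7,0],
    [0,0,0,0,0,11,0],
    [0,0,0,0,0,15,0],
    [0,0,0,0,0,18,0],
    [0,0,0,0,-3,18,0],
    [0,0,0,0,-7,18,0],
    [0,0,0,0,-11,18,0],
    [0,0,0,0,-15,18,0],
    [0,0,0,0,-19,18,0],
    [0,0,0,0,-19,18,0]
  ]
}}

```text
time: 18.45
position: [0.5095, 0.0266, 0.2176]
tool_rot: [3.121, -0.324, -0.003]
ft_force: [-0.1, -1.2, -1.2]
grip_width: 0.006
grip_force: 0.0
```

```bash
python3 - <<'E'
from fr import *
a=snap("side","pics/side6.png")["pixels"][185:275,180:280]
b=snap("top","pics/top6.png")["pixels"][140:230,145:235]
c=np.zeros((360,800,3),np.uint8);c[:,:400]=cv2.resize(a,(400,360),interpolation=3);c[:,420:780]=cv2.resize(b,(360,360),interpolation=3)
cv2.imwrite("pics/c6.png",c[:,:,::-1])
for a in(0,.1):
  K=lambda x,y,z:W(d,(x,-77+y*np.cos(a)-z*np.sin(a),46+y*np.sin(a)+z*np.cos(a)))
  P=np.vstack([K(22,137,3),K(58,137,3),K(22,167,3),K(58,167,3)])
  print(a,"side",((proj(S,P)-[180,185])*4).round().tolist(),"top",((proj(T,P)-[145,140])*4+[420,0]).round().tolist())
E
```

```text
0 side [[208.0, 204.0], [171.0, 228.0], [236.0, 223.0], [198.0, 248.0]] top [[552.0, 255.0], [501.0, 245.0], [542.0, 298.0], [491.0, 287.0]]
0.1 side [[206.0, 189.0], [168.0, 213.0], [234.0, 205.0], [196.0, 230.0]] top [[550.0, 251.0], [498.0, 240.0], [539.0, 293.0], [488.0, 282.0]]
```

View pics/c6.png

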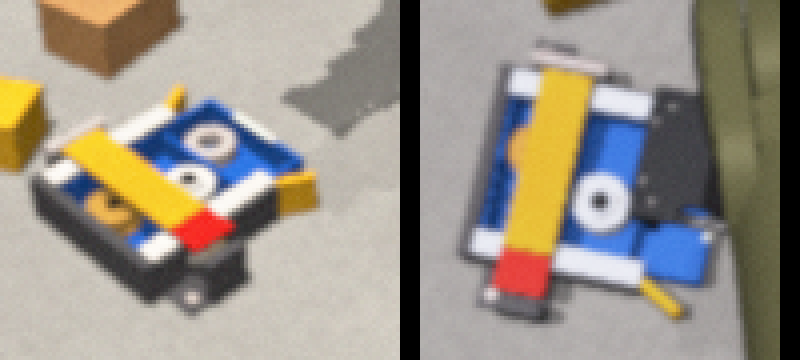

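The final crop shows the strap lying flat across the home tray after the arm let go, with the red tab at (205,230) side and (522,272) top. Both match the prediction for angle 0. I'll check the tray's rear corners and the tab's stability numerically before handing in.

```bash
python3 - <<'E'
from fr import *
P=np.vstack([W(d,(-80,55,30)),W(d,(-80,-55,30)),W(d,(-80,0,30))]);print("pred home, c6 side px",((proj(S,P)-[180,185])*4).round().tolist())
P[:]=np.vstack([W(d,(-85,55,30)),W(d,(-85,-55,30)),W(d,(-85,0,30))]);print("pred 5mm short",((proj(S,P)-[180,185])*4).round().tolist())
b=None
def c(i):
    i=i.astype(int)[185:275,180:280];m=(i[...,0]>150)&(i[...,1]<60)&(i[...,2]<70);return np.argwhere(m).mean(0)[::-1].round(2),m.sum()
print(c(np.load("pics/_side6.npz")["pixels"]))
for _ in range(3): n=ctrl.get_image("side")["pixels"]
print(c(n)); s=ctrl.get_state();print(s["time"],s["position"])
E
```

```text
pred home, c6 side px [[304.0, 156.0], [211.0, 96.0], [256.0, 125.0]]
pred 5mm short [[308.0, 153.0], [215.0, 93.0], [260.0, 122.0]]
(array([50.52, 57.4 ]), np.int64(77))
(array([50.48, 57.39]), np.int64(79))
18.7 [0.50978439 0.03583175 0.21834865]
```

The corners match home: I read (303,160) and (208,98) against a prediction of (304,156) and (211,96). The tab is steady and the arm is clear, so I hand in.

```bash
python3 -c "
from bench import ctrl; print(ctrl.close_job())"
```

```text
the job is handed in; nothing more can be done
None
```

The blue tray is home against the back stop with its three parts inside, the keeper strap is snapped shut over it, and the job was handed in at about 19 s; the judge's result was not shown.

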